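# Bisque beaker onto the drying peg

## Robot

A 7-joint arm with a two-finger parallel gripper is mounted at the origin on the work surface. World frame = base frame: x ahead of the robot, y to its left, z up, the work surface at z = 0. Lengths are in m, angles in rad, forces in N, time in s.
With the tool pointing down it reaches from about 0.425 to 0.875 m from the base axis. Payload 4.7 kg.
Tool frame: the origin (TCP) lies at the very end of the fingers, on their centre line; the grasp point (between the pads) lies 19 mm behind it; x points along the fingers, z is the direction in which the jaws open and shut, and the axes are right-handed (so a half turn about x gives the same grasp; the last joint's range is limited). The gripper opens to 87 mm and grips with 3 to 60 N. Pads are 19 mm wide; open, the fingers measure 117 mm over their backs; the gripper's body (75 mm by 190 mm) begins 51 mm behind the grasp point.
Start: joints at [-1.295, 0.321, -0.07, 1.45, 0.023, 1.371, -0.057], TCP at [0.168, 0.628, 0.223] pointing down, gripper open.
Joint ranges: [-2.86, 2.86], [-0.3, 2.09], [-1.38, 1.24], [0.06, 2.45], [-1.56, 4.7], [0.09, 2.05], [-2.69, 2.69]. Speed limits (rad/s): [2.57, 2.57, 3.14, 3.14, 3.14, 3.14, 3.14].

## Interface

Orientations are given as a rotation vector (axis times angle).
In Python, from bench import telemetry, viewer, workorder gives the robot as it stands.
- The arm moves only by the shell command python3 -m creep 'ROWS' [FORCE]. ROWS is JSON, a list of rows, each an object of numbers: "fingers": the opening, from 0 (shut) to 1 (fully open); "x", "y", "z": the shift along the tool's x, y, z in units of 40 mm (1.0 is 40 mm); "twist": the turn about the tool's x in units of 5 degrees (1.0 is 5 degrees). In form: [{"fingers": .., "x": .., "y": .., "z": .., "twist": ..}, ...]. A call has 1 to 20 rows; each row is the pose to reach, as a shift and turn from the pose commanded when the call began, along the tool's axes at that moment; what a row does not reach only later rows make up. A row lasts 1/12 s, in which the tool goes at most 41.7 mm and 7.16 degrees, less where a joint would pass 70% of its speed; a pose out of reach is approached as far as the arm can. A call with a gripper value outside its range is refused whole. The fingers move at their own pace and stop on an object; FORCE is the grip in N (left out, the last holds). Time passes only in rows, so rows that repeat a pose let the fingers close. It gives the time, the measured TCP pose, the force and the opening at its end, in the units of the state.
- telemetry.get_state(): the state, without advancing time (a new reading comes with each control period).
- viewer.get_image(name): name is "scene" or "top"; returns a dict with "pixels" (420x560x3 uint8, red, green, blue), "z_map" (420x560 float32, m along the optical axis (not along the pixel's ray), 0 where there is no reading), "K" (3x3 intrinsics, pixels), "xyz" and "attitude" of the camera in the world. Camera axes: x right, y up, looking along -z (the intrinsics and any distortion apply to the point x, -y, -z); pixel columns grow to the right and rows downward; lengths in m; the calibration is good to about 2 mm. A picture is of the moment at which its call begins.
- workorder.close_job(): hands the job in, once; it reports no verdict.
The state is a dict: "time": time; "joint_positions": joint angles; "qd": joint speeds; "joint_torque": joint torques, N m; "position": TCP position; "tool_rot": TCP orientation; "ft_force": force on the tool from outside, world axes, zero at the start; "torque": the same for the moment, N m; "grip_width": opening from 0.0 (shut) to 1.0 (fully open).
Only numpy, scipy, OpenCV 4.12 (cv2) and the standard library are available. Lean on these libraries where they do the work, as an engineer would, in place of code of your own. Each camera call takes 0.05 s, during which the arm holds its last target.

## Task

The tall clay beaker lies on its side in a cradle, rinsed and ready to drain. Pick it up, turn it mouth down in the air and lower it over the taller of the two drying pegs, keeping hold of it until its rim is down at the stand's wooden foot, then let go so that it stands upside down over that peg. Leave the short cup lying in its own cradle.

Things in the scene. Friction and masses are not known exactly. Their poses are not given: they have to be found in the camera images.
- beaker_center (a point): Tall straight round beaker, bare terracotta, 90 mm tall, 50 mm outer, 42 mm inner diameter, 84 to 156 g. Point: on its axis half-way up; z runs from closed bottom to open mouth. Starts lying level, axis 49 mm above the table, mouth to the robot's left (+y, within 35 degrees), in a low fixed cradle 74 mm long, 40 mm wide, 28 mm high: narrower than the beaker, so its sides are free to grip.
- tall_peg_foot (a point): The taller drying peg, fixed to the table: an upright round wooden peg 16 mm in diameter, 65 mm high, on a round wooden foot 90 mm in diameter and 14 mm thick. The point is on the peg's axis at the top face of the foot (14 mm above the table), where the rim should rest; the peg's tip is 65 mm above it; z is up
- short_peg_foot (a point): The shorter drying peg, not to be used: the same foot and diameter, but the peg is only 30 mm high. The point is on its axis at the top face of the foot; z is up
- cup_center (a point): The short cup, to be left alone: same clay and 50 mm diameter as the beaker but only 55 mm tall, lying in an identical cradle. The point is on its axis half-way up; its z axis runs from bottom to mouth
Not all that is in view belongs to the job. Leave any green or purple look-alike of the part that bears beaker_center alone.

How it is judged:
On the way, in this order (a step that is already met when the one before it is completed fails the run):
1. the beaker is turned mouth down in the air (within 30 degrees of upside down, its centre more than 115 mm above the table) (angle between beaker_center's own z axis and vertical above 2.61 rad and height (world z) of beaker_center above 0.115 m), for 0.1 s.
2. still held by the fingers, it is lowered over the taller peg until its rim is within 15 mm of the foot (contact force between the fingers and beaker above 0.5 N and z of beaker_center in the frame of tall_peg_foot below 0.06 m and horizontal distance between beaker_center and tall_peg_foot below 0.02 m and angle between beaker_center's own z axis and vertical above 2.79 rad), for 0.1 s.
At the end, for the whole second after the job is handed in: The beaker stands at rest upside down (within 10 degrees) over the taller peg, its axis within 18 mm of the peg's, its rim down on the foot (centre 38 to 52 mm above the foot's top face), and the short cup lies within 30 mm of where it was (angle between beaker_center's own z axis and vertical above 2.96 rad and horizontal distance between beaker_center and tall_peg_foot below 0.018 m and z of beaker_center in the frame of tall_peg_foot between 0.038 and 0.052 m and linear speed of beaker below 0.02 m/s and distance of cup_center from where it was at the start of the episode below 0.03 m); the robot touches nothing.
It fails at once if the short cup is moved by more than 30 mm (distance of cup_center from where it was at the start of the episode above 0.03 m).
It also fails if it takes over 38 s, if anything falls off the work surface, if the arm or the gripper's body presses on something with over 40 N, if the wrist force passes 120 N, or if a joint passes its speed limit or range.

## Working session

There is one attempt and no reset: what is moved stays moved. The work goes in short steps, Python scripts to look and compute and a shell command to move; the robot and the scene stay as the last step left them, time stands still between calls to the robot, and variables do not carry over. Pictures are saved under pics/ and viewed, and the job is handed in when it is done.

```bash
ls; mkdir -p pics; python3 - <<'E'
from bench import telemetry, viewer
import cv2, numpy as np, json
print({k:(np.round(v,3).tolist()) for k,v in telemetry.get_state().items()})
for n in ["scene","top"]:
    d=viewer.get_image(n)
    cv2.imwrite(f"pics/{n}0.png",d["pixels"][:,:,::-1])
    print(n,d["K"],d["xyz"],d["attitude"],d.keys())
    np.savez(f"{n}0.npz",**{k:np.array(v) for k,v in d.items()})
E
```

```text
pics
{'time': 0.0, 'joint_positions': [-1.295, 0.322, -0.07, 1.452, 0.023, 1.371, -0.057], 'qd': [-0.001, 0.0, -0.001, -0.001, -0.0, 0.002, -0.001], 'joint_torque': [0.001, -49.128, -0.403, -31.254, -0.064, 0.044, 0.0], 'position': [0.168, 0.627, 0.221], 'tool_rot': [-1.016, 1.323, 1.013], 'ft_force': [0.275, 0.247, 0.09], 'torque': [0.004, 0.001, -0.042], 'grip_width': 0.999}
scene [[536.1450281    0.         279.74058813]
 [  0.         536.1450281  203.80902338]
 [  0.           0.           1.        ]] [ 1.05855324 -0.55665705  1.14438892] [0.59998842 0.2755167  0.79866508] dict_keys(['pixels', 'z_map', 'K', 'xyz', 'attitude'])
top [[434.14650008   0.         281.59291589]
 [  0.         434.14650008 207.54614247]
 [  0.           0.           1.        ]] [ 0.34337004 -0.05942848  0.98630029] [ 0.13032572 -0.1290962  -1.59506873] dict_keys(['pixels', 'z_map', 'K', 'xyz', 'attitude'])
```

View pics/scene0.png

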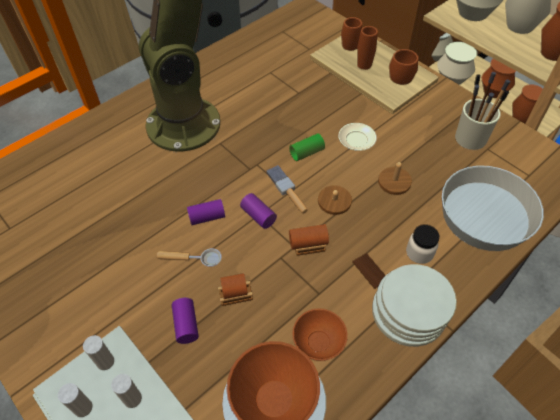

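View pics/top0.png

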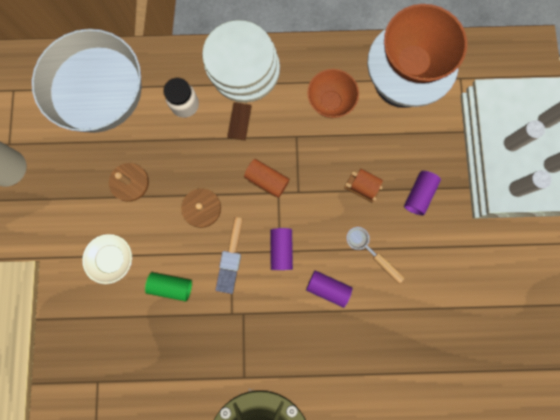

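Scene: beaker at (309,238), short cup at (234,287), and pegs at (335,198) and (395,180). Top view: beaker (267,177), cup (366,184), pegs (129,182) and (201,208). Could be mistaken for the beaker, in top pixels: green (169,286), purple (282,249), (330,289) and (422,193), the cup (366,184), and the loose bowls. By description the beaker is the longer terracotta cylinder at (267,177). I'll measure it and check crops.

```bash
cat > h.py <<'E'
import numpy as np, cv2
from scipy.spatial.transform import Rotation as R
def load(n): return dict(np.load(n))
def cloud(d):
    K=d["K"];z=d["z_map"];v,u=np.mgrid[:z.shape[0],:z.shape[1]]
    p=np.stack([(u-K[0,2])/K[0,0]*z,-(v-K[1,2])/K[1,1]*z,-z],-1)
    P=p@R.from_rotvec(d["attitude"]).as_matrix().T+d["xyz"]
    P[z==0]=np.nan
    return P
E
python3 - <<'E'
from h import *
for n,c,pg in [("top",[(267,177),(366,184)],[(129,182),(201,208)]),("scene",[(309,238),(234,287)],[(395,180),(335,198)])]:
    d=load(n+"0.npz");P=cloud(d);rgb=d["pixels"];hsv=cv2.cvtColor(rgb,cv2.COLOR_RGB2HSV)
    print(n,"table z",np.nanmedian(P[...,2]))
    for (u,v) in c:
        w=np.s_[v-35:v+35,u-40:u+40]
        m=(P[w][...,2]>.034)&(P[w][...,2]<.09)&(hsv[w][...,0]<12)&(hsv[w][...,1]>150)
        k,l,st,ce=cv2.connectedComponentsWithStats(m.astype(np.uint8)); i=l[35,40]
        Q=P[w][l==i]; top=Q[Q[:,2]>.06]
        (cx,cy),(a,b),an=cv2.minAreaRect(Q[:,:2].astype(np.float32)); 
        bx=cv2.boxPoints(((cx,cy),(a,b),an))
        print((u,v),len(Q),"zmax",np.percentile(Q[:,2],98),"rect c",cx,cy,a,b,an,"cov axis",np.linalg.eigh(np.cov(top[:,:2].T))[1][:,1],"mean top",top.mean(0))
    for (u,v) in pg:
        w=np.s_[v-30:v+30,u-30:u+30];Q=P[w].reshape(-1,3)
        f=Q[(Q[:,2]>.008)&(Q[:,2]<.02)];p=Q[(Q[:,2]>.025)&(Q[:,2]<.1)]
        (fx,fy),r=cv2.minEnclosingCircle(f[:,:2].astype(np.float32))
        print("peg",(u,v),"foot",fx,fy,r,np.median(f[:,2]),"peg",p[:,:2].mean(0),p[:,2].max(),len(p), p[p[:,2]>p[:,2].max()-.006].mean(0))
    crops=[cv2.resize(rgb[v-30:v+30,u-30:u+30],(300,300),interpolation=cv2.INTER_CUBIC) for u,v in c[:1]+pg[:1]]
    cv2.imwrite(f"pics/crop_{n}.png",np.hstack(crops)[:,:,::-1])
E
```

```text
top table z -0.0002623777072359723
(267, 177) 886 zmax 0.07418217648515218 rect c 0.5655182003974915 -0.028818339109420776 0.08890608698129654 0.04717148840427399 57.34574508666992 cov axis [0.53704584 0.84355306] mean top [ 0.56472561 -0.02897092  0.06866769]
(366, 184) 544 zmax 0.07489809296388036 rect c 0.5456700921058655 -0.24688978493213654 0.05444858968257904 0.04625136777758598 60.25885009765625 cov axis [0.50051725 0.86572656] mean top [ 0.54509704 -0.2466526   0.0690902 ]
peg (129, 182) foot 0.5761474370956421 0.29151245951652527 0.04524295777082443 0.0127761088960624 peg [0.57441222 0.28803219] 0.08078168796079843 105 [0.57643932 0.29073061 0.07748932]
peg (201, 208) foot 0.4934430420398712 0.10430046916007996 0.07063698023557663 0.013057034313458726 peg [0.50993753 0.12271884] 0.04620615216986479 48 [0.51122461 0.12338406 0.04245169]
scene table z 0.0008671252562998388
(309, 238) 684 zmax 0.07694030451907896 rect c 0.5716964602470398 -0.03279709815979004 0.09000743925571442 0.04205956310033798 58.24964141845703 cov axis [0.53462075 0.8450921 ] mean top [ 0.57251852 -0.03436746  0.07009597]
(234, 287) 468 zmax 0.07673932957176721 rect c 0.5519930720329285 -0.2510049641132355 0.054252345114946365 0.04292891174554825 59.92662048339844 cov axis [0.4426804  0.89667947] mean top [ 0.55370839 -0.25174744  0.07049792]
peg (395, 180) foot 0.5845001339912415 0.29497087001800537 0.11480074375867844 0.014686564211764064 peg [0.57826249 0.28717246] 0.08065205649140927 96 [0.57718677 0.29022973 0.07753772]
peg (335, 198) foot 0.5253517031669617 0.12203371524810791 0.09142107516527176 0.014825344432148002 peg [0.54532515 0.0508635 ] 0.07485659394655197 98 [ 0.57237011 -0.0017316   0.07200137]
```

```bash
python3 -c "
import cv2,numpy as np
cv2.imwrite('pics/crops.png',np.vstack([cv2.imread('pics/crop_top.png'),cv2.imread('pics/crop_scene.png')]))"
```

```text
(no output)
```

View pics/crops.png

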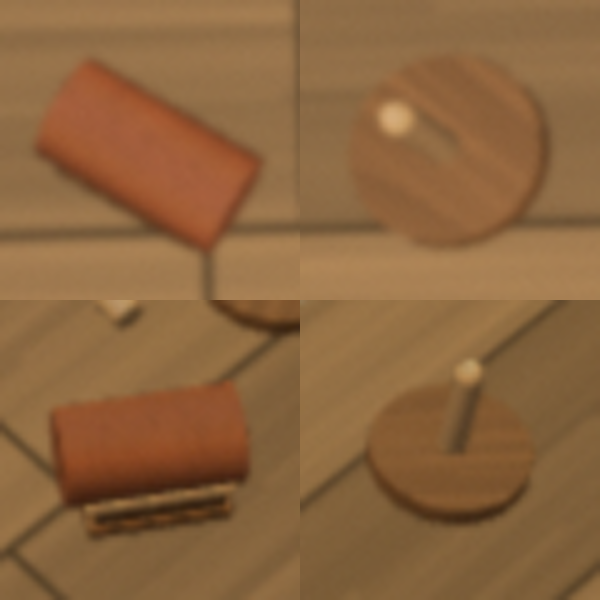

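Both crops agree with the description. The long terracotta cylinder measures 89 x 47 mm with its top at 74 mm, and it lies in a wooden cradle. The far peg's tip is at 79 mm. The interface can't tilt the tool, so the beaker has to swing mouth-down between lightly closed fingers, gripped near its closed bottom. First I'll check which end is open, then work out the tool axes and shifts.

```bash
cat >> h.py <<'E'
def plan(tgt, zdir=None):
    from bench import telemetry
    s=telemetry.get_state(); T=R.from_rotvec(s["tool_rot"]).as_matrix(); p=np.array(s["position"])
    d=T.T@(np.array(tgt)-p)
    print("t",s["time"],"p",p.round(4),"axes cols\n",T.round(3),"\nshift units",(d/.04).round(2),"radius",np.hypot(*tgt[:2]).round(3))
    if zdir is not None:
        zd=T.T@np.append(zdir,0); a=np.degrees(np.arctan2(-zd[1],zd[2])); print("twist deg options",[round(x,1) for x in (a,a-180,a+180)],"units",[round(x/5,2) for x in (a,a-180,a+180)])
    print("q",np.round(s["joint_positions"],3),"F",np.round(s["ft_force"],2),"grip",round(s["grip_width"],3))
E
python3 - <<'E'
from h import *
ax=np.array([.536,.844]);c=np.array([.5665,-.0295]);g=c-ax*.032
print("grasp xy",g)
plan([.50,.36,.22],[ax[1],-ax[0]])
plan([*g,.16],[ax[1],-ax[0]])
d=load("scene0.npz");cv2.imwrite("pics/ends.png",cv2.resize(d["pixels"][205:315,205:345],(770,605)[:2],interpolation=cv2.INTER_CUBIC)[:600,:,::-1])
E
```

```text
grasp xy [ 0.549348 -0.056508]
t 0.1 p [0.1681 0.6274 0.2215] axes cols
 [[-0.    -0.966  0.259]
 [-0.002  0.259  0.966]
 [-1.    -0.    -0.002]] 
shift units [ 0.05 -9.74 -4.31] radius 0.616
twist deg options [np.float64(107.4), np.float64(-72.6), np.float64(287.4)] units [np.float64(21.48), np.float64(-14.52), np.float64(57.48)]
q [-1.295  0.322 -0.07   1.452  0.023  1.371 -0.057] F [ 0.14 -0.05  0.69] grip 0.999
t 0.1 p [0.1681 0.6274 0.2215] axes cols
 [[-0.    -0.966  0.259]
 [-0.002  0.259  0.966]
 [-1.    -0.    -0.002]] 
shift units [  1.56 -13.63 -14.05] radius 0.552
twist deg options [np.float64(107.4), np.float64(-72.6), np.float64(287.4)] units [np.float64(21.48), np.float64(-14.52), np.float64(57.48)]
q [-1.295  0.322 -0.07   1.452  0.023  1.371 -0.057] F [ 0.14 -0.05  0.69] grip 0.999
```

View pics/ends.png

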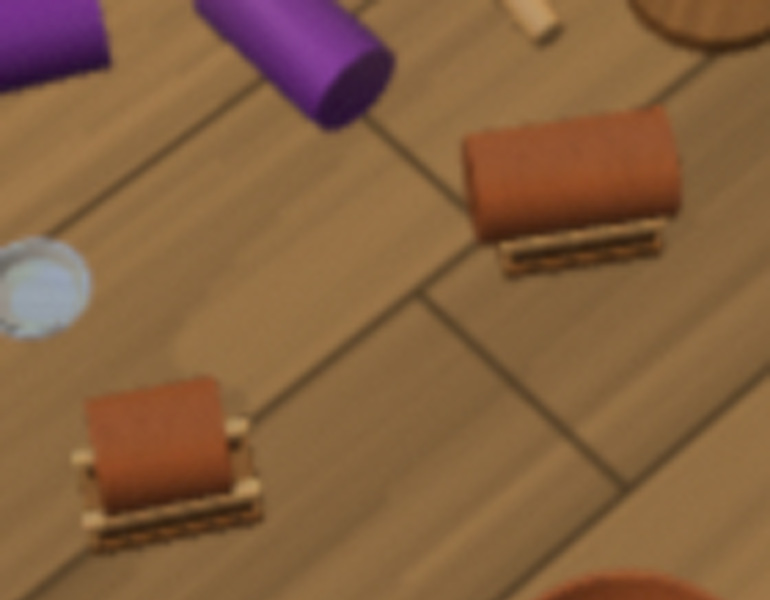

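The scene crop shows the beaker at upper right in its cradle, with its left (-y) end solid-edged, and the shorter cup at lower left. That matches the mouth being at +y. I'm moving toward the beaker, twisting +107 deg because that keeps joint 7 near its mid range.

```bash
python3 -m creep '[{"fingers":1,"x":0,"y":-0.5,"z":-0.22,"twist":0.6},{"fingers":1,"x":0,"y":-1.2,"z":-0.53,"twist":1.3},{"fingers":1,"x":0,"y":-1.9,"z":-0.84,"twist":2.1},{"fingers":1,"x":0,"y":-2.6,"z":-1.15,"twist":2.9},{"fingers":1,"x":0,"y":-3.3,"z":-1.46,"twist":3.7},{"fingers":1,"x":0,"y":-4,"z":-1.77,"twist":4.5},{"fingers":1,"x":0,"y":-4.7,"z":-2.08,"twist":5.3},{"fingers":1,"x":0,"y":-5.4,"z":-2.39,"twist":6.1},{"fingers":1,"x":0,"y":-6.1,"z":-2.7,"twist":6.9},{"fingers":1,"x":0,"y":-6.8,"z":-3,"twist":7.7},{"fingers":1,"x":0,"y":-7.5,"z":-3.3,"twist":8.5},{"fingers":1,"x":0,"y":-8.2,"z":-3.6,"twist":9.3},{"fingers":1,"x":0,"y":-8.8,"z":-3.9,"twist":9.7},{"fingers":1,"x":0,"y":-9.3,"z":-4.1,"twist":9.9},{"fingers":1,"x":0,"y":-9.6,"z":-4.2,"twist":10},{"fingers":1,"x":0,"y":-9.6,"z":-4.2,"twist":10}]'
python3 - <<'E'
from h import *
plan([.549,-.0565,.16],[.844,-.536])
E
```

```text
time: 1.43
position: [0.4984, 0.3633, 0.2224]
tool_rot: [-0.339, 1.543, 0.337]
ft_force: [0.5, -0.1, -1.0]
grip_width: 0.999
t 1.4333 p [0.4984 0.3633 0.2224] axes cols
 [[ 0.001 -0.418  0.908]
 [-0.001  0.908  0.418]
 [-1.    -0.002  0.   ]] 
shift units [  1.57 -10.06  -3.24] radius 0.552
twist deg options [np.float64(57.1), np.float64(-122.9), np.float64(237.1)] units [np.float64(11.42), np.float64(-24.58), np.float64(47.42)]
q [-0.894  0.25   0.264  1.55  -0.065  1.35  -0.192] F [ 0.49 -0.13 -1.03] grip 0.999
```

```bash
python3 -m creep '[{"fingers":1,"x":0,"y":-0.4,"z":-0.13,"twist":0.5},{"fingers":1,"x":0.1,"y":-1.1,"z":-0.35,"twist":1.3},{"fingers":1,"x":0.2,"y":-1.8,"z":-0.58,"twist":2.1},{"fingers":1,"x":0.3,"y":-2.5,"z":-0.8,"twist":2.9},{"fingers":1,"x":0.4,"y":-3.2,"z":-1.03,"twist":3.7},{"fingers":1,"x":0.5,"y":-3.9,"z":-1.26,"twist":4.5},{"fingers":1,"x":0.6,"y":-4.6,"z":-1.48,"twist":5.3},{"fingers":1,"x":0.7,"y":-5.3,"z":-1.7,"twist":6.1},{"fingers":1,"x":0.8,"y":-6,"z":-1.93,"twist":6.9},{"fingers":1,"x":0.9,"y":-6.7,"z":-2.16,"twist":7.7},{"fingers":1,"x":1,"y":-7.4,"z":-2.38,"twist":8.5},{"fingers":1,"x":1.1,"y":-8.1,"z":-2.6,"twist":9.3},{"fingers":1,"x":1.2,"y":-8.8,"z":-2.83,"twist":10.1},{"fingers":1,"x":1.3,"y":-9.4,"z":-3.03,"twist":10.8},{"fingers":1,"x":1.45,"y":-9.8,"z":-3.16,"twist":11.2},{"fingers":1,"x":1.57,"y":-10.06,"z":-3.24,"twist":11.42},{"fingers":1,"x":1.57,"y":-10.06,"z":-3.24,"twist":11.42}]' 3
python3 - <<'E'
from h import *
from bench import viewer
plan([.549,-.0565,.031],[.844,-.536])
a=viewer.get_image("top")["pixels"];b=viewer.get_image("scene")["pixels"]
cv2.imwrite("pics/a1.png",np.hstack([cv2.resize(a[90:290,170:370],(400,400)),cv2.resize(b[140:340,210:410],(400,400))])[:,:,::-1])
E
```

```text
time: 2.85
position: [0.5473, -0.0547, 0.1586]
tool_rot: [0.44, 1.527, -0.442]
ft_force: [-0.8, 0.4, 0.3]
grip_width: 1.0
t 2.85 p [ 0.5473 -0.0547  0.1586] axes cols
 [[-0.002  0.534  0.846]
 [-0.     0.846 -0.534]
 [-1.    -0.001 -0.001]] 
shift units [ 3.19 -0.01  0.06] radius 0.552
twist deg options [np.float64(0.2), np.float64(-179.8), np.float64(180.2)] units [np.float64(0.03), np.float64(-35.97), np.float64(36.03)]
q [-0.514  0.167  0.626  1.805 -0.104  1.205 -0.42 ] F [-0.76  0.37  0.35] grip 1.0
```

View pics/a1.png

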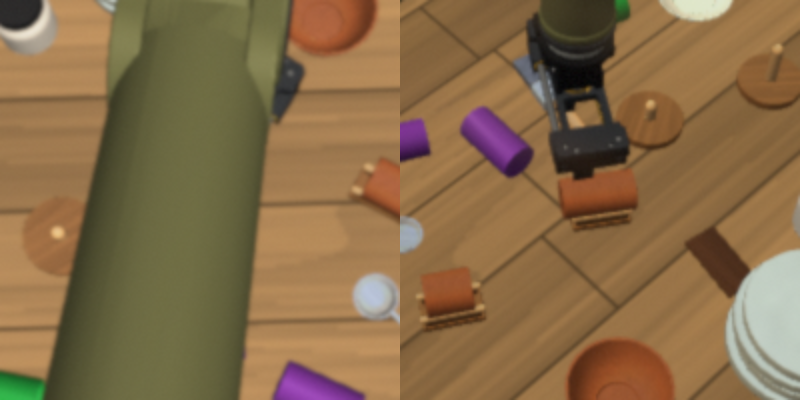

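The scene crop shows the open gripper above the beaker (right crop, about (590,150)). The top view is blocked by the arm. Descending and closing lightly.

```bash
python3 -m creep '[{"fingers":1,"x":0.3,"y":0,"z":0.05,"twist":0},{"fingers":1,"x":0.8,"y":0,"z":0.05,"twist":0},{"fingers":1,"x":1.3,"y":0,"z":0.05,"twist":0},{"fingers":1,"x":1.8,"y":0,"z":0.05,"twist":0},{"fingers":1,"x":2.2,"y":0,"z":0.05,"twist":0},{"fingers":1,"x":2.6,"y":0,"z":0.05,"twist":0},{"fingers":1,"x":2.9,"y":0,"z":0.05,"twist":0},{"fingers":1,"x":3.1,"y":0,"z":0.05,"twist":0},{"fingers":1,"x":3.15,"y":0,"z":0.05,"twist":0},{"fingers":0,"x":3.15,"y":0,"z":0.05,"twist":0},{"fingers":0,"x":3.15,"y":0,"z":0.05,"twist":0},{"fingers":0,"x":3.15,"y":0,"z":0.05,"twist":0},{"fingers":0,"x":3.15,"y":0,"z":0.05,"twist":0},{"fingers":0,"x":3.15,"y":0,"z":0.05,"twist":0},{"fingers":0,"x":3.15,"y":0,"z":0.05,"twist":0},{"fingers":0,"x":3.15,"y":0,"z":0.05,"twist":0},{"fingers":0,"x":3.15,"y":0,"z":0.05,"twist":0}]' 3
python3 - <<'E'
from h import *
from bench import viewer
plan([.549,-.0565,.031],[.844,-.536])
b=viewer.get_image("scene")["pixels"]
cv2.imwrite("pics/a2.png",cv2.resize(b[170:290,230:390],(800,600))[:,:,::-1])
E
```

```text
time: 4.37
position: [0.5503, -0.0544, 0.0341]
tool_rot: [0.439, 1.525, -0.439]
ft_force: [0.6, -0.9, 1.8]
grip_width: 0.583
t 4.3667 p [ 0.5503 -0.0544  0.0341] axes cols
 [[ 0.001  0.531  0.847]
 [ 0.     0.847 -0.531]
 [-1.     0.001  0.001]] 
shift units [ 0.08 -0.06 -0.  ] radius 0.552
twist deg options [np.float64(0.3), np.float64(-179.7), np.float64(180.3)] units [np.float64(0.06), np.float64(-35.94), np.float64(36.06)]
q [-0.465  0.325  0.594  1.915 -0.22   0.965 -0.329] F [ 0.57 -0.86  1.84] grip 0.583
```

View pics/a2.png

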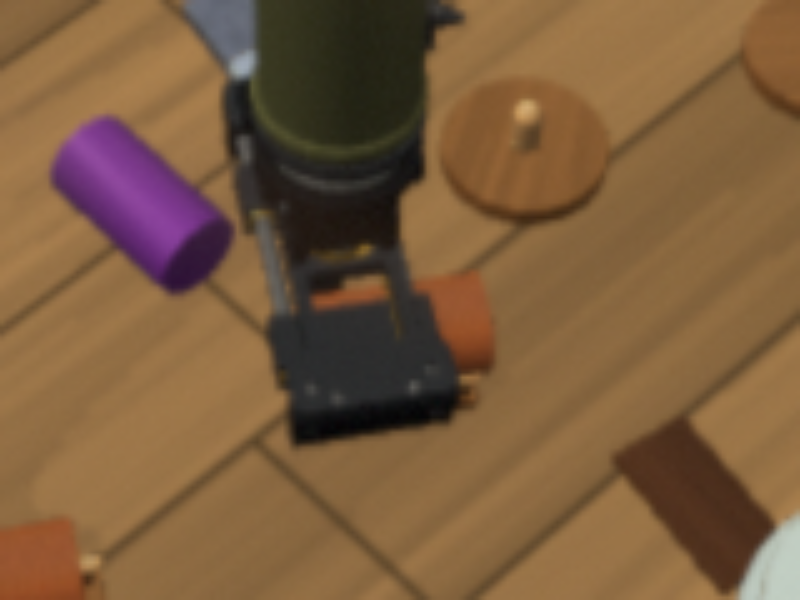

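Opening 0.583 is 50.7 mm, so the fingers are on the beaker, with its mouth end free at right (490,310). Lifting.

```bash
python3 -m creep '[{"fingers":0,"x":-0.2},{"fingers":0,"x":-0.5},{"fingers":0,"x":-0.8},{"fingers":0,"x":-1.1},{"fingers":0,"x":-1.4},{"fingers":0,"x":-1.7},{"fingers":0,"x":-2.0},{"fingers":0,"x":-2.3},{"fingers":0,"x":-2.6},{"fingers":0,"x":-2.9},{"fingers":0,"x":-3.2},{"fingers":0,"x":-3.5},{"fingers":0,"x":-3.8},{"fingers":0,"x":-4.1},{"fingers":0,"x":-4.3},{"fingers":0,"x":-4.4}]' 3
python3 - <<'E'
from h import *
from bench import viewer
plan([.5765,.2905,.2],[.844,-.536])
b=viewer.get_image("scene")["pixels"]
cv2.imwrite("pics/a3.png",cv2.resize(b[130:280,230:430],(800,600))[:,:,::-1])
E
```

```text
t 4.4167 p [ 0.5504 -0.0544  0.0341] axes cols
 [[ 0.001  0.531  0.847]
 [ 0.     0.847 -0.531]
 [-1.     0.     0.001]] 
shift units [-4.15  7.65 -4.03] radius 0.646
twist deg options [np.float64(0.3), np.float64(-179.7), np.float64(180.3)] units [np.float64(0.06), np.float64(-35.94), np.float64(36.06)]
q [-0.465  0.325  0.594  1.915 -0.219  0.965 -0.329] F [0.49 0.17 1.76] grip 0.586$[0]: bad value
```

View pics/a3.png

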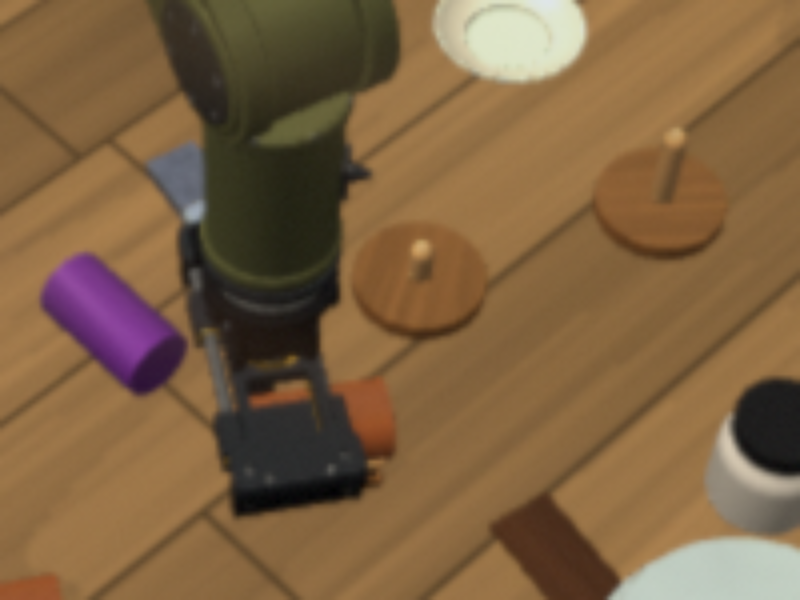

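The call was refused because every row needs all five values. The scene hasn't changed, so I'm resending it.

```bash
python3 -m creep '[{"fingers":0,"x":-0.2,"y":0,"z":0,"twist":0},{"fingers":0,"x":-0.5,"y":0,"z":0,"twist":0},{"fingers":0,"x":-0.8,"y":0,"z":0,"twist":0},{"fingers":0,"x":-1.1,"y":0,"z":0,"twist":0},{"fingers":0,"x":-1.4,"y":0,"z":0,"twist":0},{"fingers":0,"x":-1.7,"y":0,"z":0,"twist":0},{"fingers":0,"x":-2,"y":0,"z":0,"twist":0},{"fingers":0,"x":-2.3,"y":0,"z":0,"twist":0},{"fingers":0,"x":-2.6,"y":0,"z":0,"twist":0},{"fingers":0,"x":-2.9,"y":0,"z":0,"twist":0},{"fingers":0,"x":-3.2,"y":0,"z":0,"twist":0},{"fingers":0,"x":-3.5,"y":0,"z":0,"twist":0},{"fingers":0,"x":-3.8,"y":0,"z":0,"twist":0},{"fingers":0,"x":-4.1,"y":0,"z":0,"twist":0},{"fingers":0,"x":-4.3,"y":0,"z":0,"twist":0},{"fingers":0,"x":-4.4,"y":0,"z":0,"twist":0}]' 3
python3 - <<'E'
from h import *
from bench import viewer
plan([.5765,.2905,.2],[.844,-.536])
d=viewer.get_image("scene");b=d["pixels"];np.savez("s3.npz",**d)
cv2.imwrite("pics/a4.png",cv2.resize(b[100:250,230:430],(800,600))[:,:,::-1])
E
```

```text
time: 5.8
position: [0.5506, -0.0544, 0.2114]
tool_rot: [0.439, 1.524, -0.438]
ft_force: [0.7, -0.5, -0.5]
grip_width: 0.584
t 5.8 p [ 0.5506 -0.0544  0.2114] axes cols
 [[ 0.002  0.531  0.847]
 [ 0.     0.847 -0.531]
 [-1.     0.001  0.001]] 
shift units [ 0.29  7.65 -4.03] radius 0.646
twist deg options [np.float64(0.3), np.float64(-179.7), np.float64(180.3)] units [np.float64(0.06), np.float64(-35.94), np.float64(36.06)]
q [-0.527  0.128  0.632  1.733 -0.079  1.304 -0.438] F [ 0.71 -0.53 -0.5 ] grip 0.584
```

View pics/a4.png

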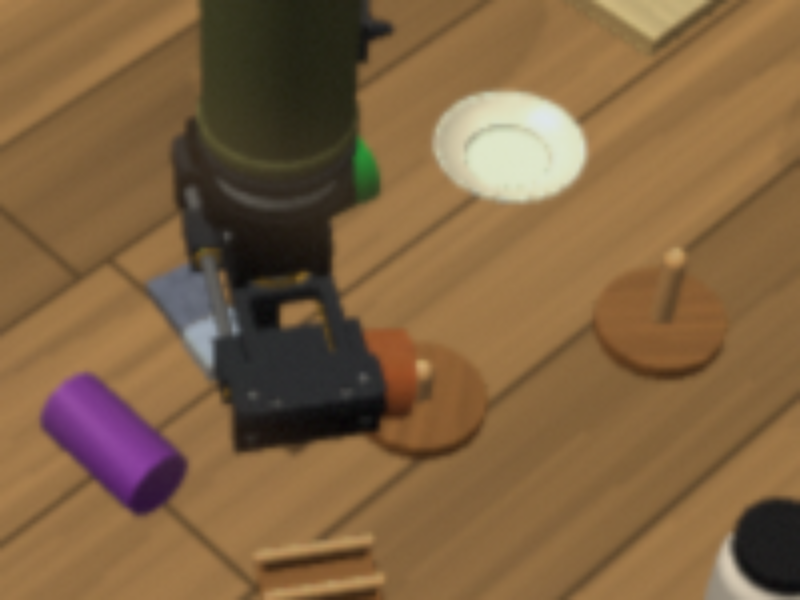

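The beaker has left the cradle, with its mouth end at right (400,370) and apparently only partly tilted. Measuring the tilt from the depth points.

```bash
cat >> h.py <<'E'
def beak(d,p,ax=(.531,.847)):
    """beaker points in the plane (along ax, z) relative to TCP p"""
    P=cloud(d);hsv=cv2.cvtColor(d["pixels"],cv2.COLOR_RGB2HSV)
    m=(np.linalg.norm(P-np.array(p),axis=-1)<.16)&(hsv[...,0]<12)&(hsv[...,1]>150)&(P[...,2]>.03)
    v,u=np.nonzero(m); Q=P[m]-np.array(p); ax=np.array(ax)
    return u,v,np.c_[Q[:,:2]@ax,Q[:,2],Q[:,:2]@np.array([ax[1],-ax[0]])]
def bshow(d,p,name):
    u,v,Q=beak(d,p); img=np.full((400,400,3),255,np.uint8)
    for a,z,w in Q: cv2.circle(img,(int(200+a*1500),int(200-z*1500)),1,(0,0,int(128+w*3000)%256),-1)
    cv2.circle(img,(200,200-int(.019*1500)),5,(255,0,0),2)
    s=cv2.resize(d["pixels"][90:290,250:450],(400,400))[:,:,::-1]
    cv2.imwrite(name,np.hstack([img,s])); print(len(Q),Q.min(0).round(3),Q.max(0).round(3))
E
python3 - <<'E'
from h import *
bshow(load("s3.npz"),[.5506,-.0544,.2114],"pics/b1.png")
E
```

```text
148 [-0.013 -0.003 -0.009] [0.076 0.097 0.09 ]
```

View pics/b1.png

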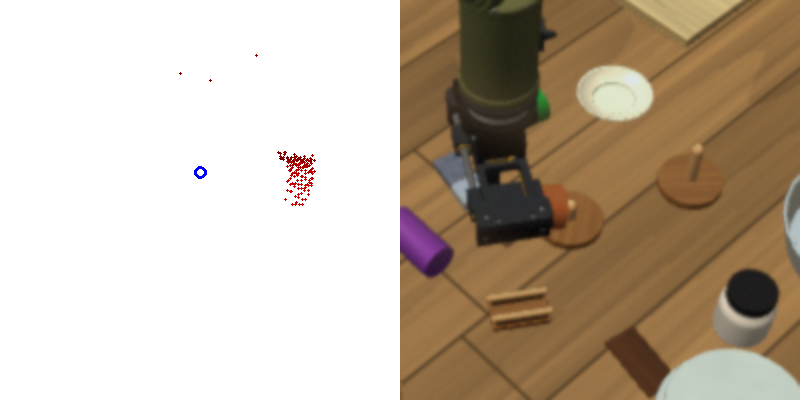

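The rim has only sagged about 10 deg, so pad friction is holding it. Gravity torque looks close to the slip limit, so I'll try a few short vertical jerks. The fallback is to nudge the rim against the fixed peg.

```bash
python3 -m creep '[{"fingers":0,"x":0.7,"y":0,"z":0,"twist":0},{"fingers":0,"x":0.7,"y":0,"z":0,"twist":0},{"fingers":0,"x":0,"y":0,"z":0,"twist":0},{"fingers":0,"x":0,"y":0,"z":0,"twist":0},{"fingers":0,"x":0.7,"y":0,"z":0,"twist":0},{"fingers":0,"x":0.7,"y":0,"z":0,"twist":0},{"fingers":0,"x":0,"y":0,"z":0,"twist":0},{"fingers":0,"x":0,"y":0,"z":0,"twist":0}]' 3
python3 - <<'E'
from h import *
from bench import viewer,telemetry
p=telemetry.get_state()["position"];print(p)
d=viewer.get_image("scene");np.savez("s4.npz",**d);bshow(d,p,"pics/b2.png")
E
```

```text
time: 6.52
position: [0.5515, -0.0546, 0.2133]
tool_rot: [0.44, 1.522, -0.438]
ft_force: [0.3, 0.1, 0.6]
grip_width: 0.583
[ 0.55149556 -0.05461181  0.21332647]
112 [ 0.013 -0.049  0.015] [0.058 0.078 0.088]
```

View pics/b2.png

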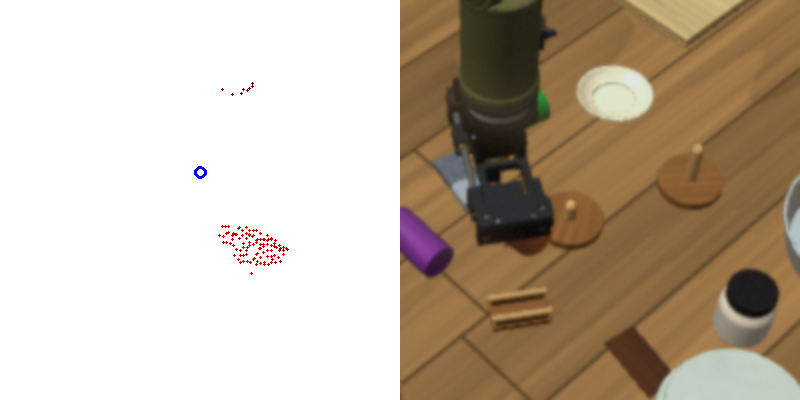

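The jerks worked well. The beaker now hangs about 60 deg below horizontal: the upper rim corner is 58 mm along and 52 mm below the pivot (right crop (525,245)). One more round.

```bash
python3 -m creep '[{"fingers":0,"x":0.7,"y":0,"z":0,"twist":0},{"fingers":0,"x":0.7,"y":0,"z":0,"twist":0},{"fingers":0,"x":0,"y":0,"z":0,"twist":0},{"fingers":0,"x":0,"y":0,"z":0,"twist":0},{"fingers":0,"x":0.7,"y":0,"z":0,"twist":0},{"fingers":0,"x":0.7,"y":0,"z":0,"twist":0},{"fingers":0,"x":0,"y":0,"z":0,"twist":0},{"fingers":0,"x":0,"y":0,"z":0,"twist":0}]' 3
python3 - <<'E'
from h import *
from bench import viewer,telemetry
p=telemetry.get_state()["position"];print(p)
d=viewer.get_image("scene");np.savez("s5.npz",**d);bshow(d,p,"pics/b3.png")
plan([.5765,.2905,.2])
E
```

```text
time: 7.23
position: [0.5515, -0.0545, 0.2135]
tool_rot: [0.44, 1.522, -0.438]
ft_force: [1.9, -1.2, 0.4]
grip_width: 0.585
[ 0.55147216 -0.05454197  0.21348499]
125 [-0.005 -0.052  0.011] [0.059 0.074 0.088]
t 7.2833 p [ 0.5514 -0.0546  0.2124] axes cols
 [[ 0.004  0.532  0.847]
 [ 0.     0.847 -0.532]
 [-1.     0.002  0.003]] 
shift units [ 0.31  7.64 -4.05] radius 0.646
q [-0.529  0.128  0.634  1.731 -0.079  1.304 -0.438] F [ 0.46 -0.03 -0.47] grip 0.586
```

View pics/b3.png

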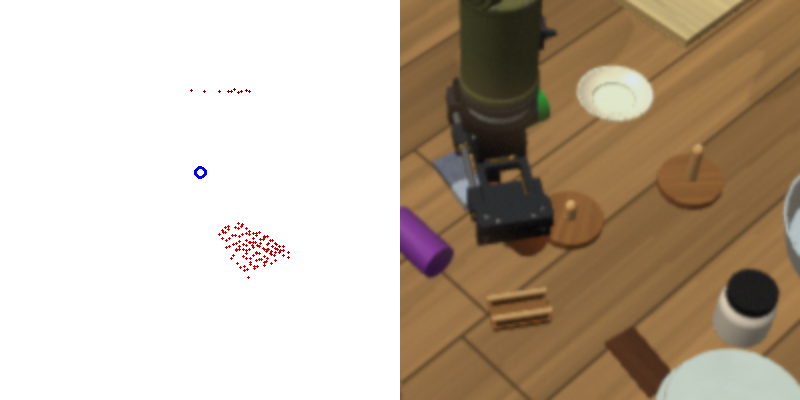

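It barely changed, since gravity's lever arm is now small. Horizontal acceleration along tool +y will swing the mouth further under. The carry to the peg goes that way, so I'll start it abruptly and stop gently.

```bash
python3 -m creep '[{"fingers":0,"x":-0.4,"y":0.9,"z":0,"twist":0},{"fingers":0,"x":-0.4,"y":1.8,"z":-0.3,"twist":0},{"fingers":0,"x":-0.4,"y":2.6,"z":-0.7,"twist":0},{"fingers":0,"x":-0.4,"y":3.3,"z":-1.1,"twist":0},{"fingers":0,"x":-0.4,"y":4.0,"z":-1.5,"twist":0},{"fingers":0,"x":-0.4,"y":4.65,"z":-1.9,"twist":0},{"fingers":0,"x":-0.4,"y":5.25,"z":-2.3,"twist":0},{"fingers":0,"x":-0.35,"y":5.8,"z":-2.65,"twist":0},{"fingers":0,"x":-0.3,"y":6.3,"z":-3,"twist":0},{"fingers":0,"x":-0.25,"y":6.7,"z":-3.3,"twist":0},{"fingers":0,"x":-0.2,"y":7.05,"z":-3.6,"twist":0},{"fingers":0,"x":-0.1,"y":7.35,"z":-3.8,"twist":0},{"fingers":0,"x":-0.05,"y":7.5,"z":-3.95,"twist":0},{"fingers":0,"x":0,"y":7.65,"z":-4.05,"twist":0},{"fingers":0,"x":0,"y":7.65,"z":-4.05,"twist":0}]' 3
python3 - <<'E'
from h import *
from bench import viewer,telemetry
p=telemetry.get_state()["position"];print(p)
d=viewer.get_image("scene");np.savez("s6.npz",**d);bshow(d,p,"pics/b4.png")
plan([.5765,.2905,.2])
t=viewer.get_image("top")["pixels"];cv2.imwrite("pics/b4s.png",np.hstack([cv2.resize(t[100:280,50:230],(400,400)),cv2.resize(d["pixels"][70:220,310:460],(400,400))])[:,:,::-1])
E
```

```text
time: 8.53
position: [0.5747, 0.2922, 0.2089]
tool_rot: [0.437, 1.527, -0.438]
ft_force: [-0.6, -0.9, -1.9]
grip_width: 0.583
[0.57471795 0.29215491 0.20893131]
371 [-0.038 -0.054 -0.096] [0.056 0.115 0.088]
t 8.5833 p [0.5752 0.2908 0.2094] axes cols
 [[-0.001  0.531  0.847]
 [-0.001  0.847 -0.531]
 [-1.    -0.001 -0.   ]] 
shift units [0.23 0.01 0.03] radius 0.646
q [-0.855  0.33   0.44   1.499 -0.142  1.345 -0.965] F [-0.37 -0.22 -0.17] grip 0.584
```

View pics/b4.png

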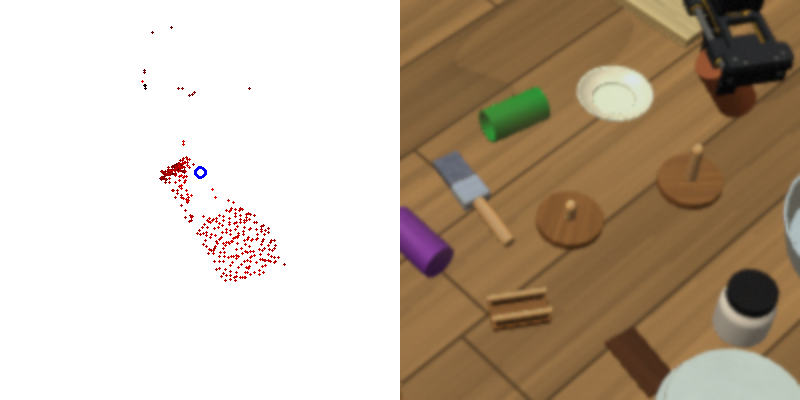

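View pics/b4s.png

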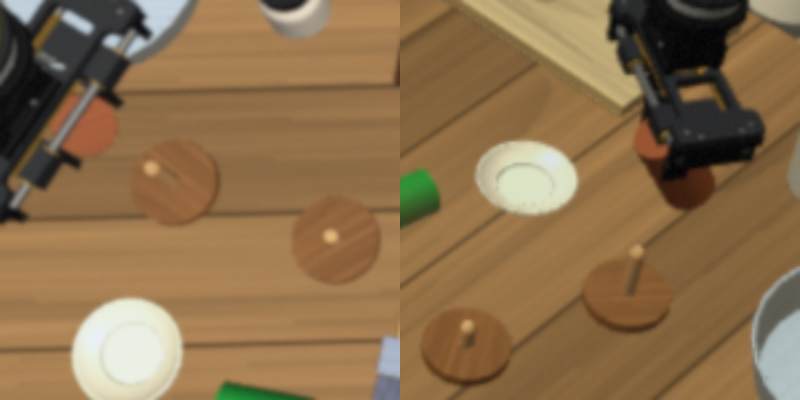

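The bottom face and side are now visible: bottom plane slope about 32 deg, side line about 32 deg from vertical, with the mouth leading toward +a (right crop rim (685,190)). I'll pull back gently, reverse sharply, and stop gently.

```bash
python3 -m creep '[{"fingers":0,"x":0,"y":-0.1,"z":0,"twist":0},{"fingers":0,"x":0,"y":-0.3,"z":0,"twist":0},{"fingers":0,"x":0,"y":-0.65,"z":0,"twist":0},{"fingers":0,"x":0,"y":-1.1,"z":0,"twist":0},{"fingers":0,"x":0,"y":-1.65,"z":0,"twist":0},{"fingers":0,"x":0,"y":-2.25,"z":0,"twist":0},{"fingers":0,"x":0,"y":-1.55,"z":0,"twist":0},{"fingers":0,"x":0,"y":-1.0,"z":0,"twist":0},{"fingers":0,"x":0,"y":-0.6,"z":0,"twist":0},{"fingers":0,"x":0,"y":-0.3,"z":0,"twist":0},{"fingers":0,"x":0,"y":-0.1,"z":0,"twist":0},{"fingers":0,"x":0,"y":0,"z":0,"twist":0},{"fingers":0,"x":0,"y":0,"z":0,"twist":0}]' 3
python3 - <<'E'
from h import *
from bench import viewer,telemetry
p=telemetry.get_state()["position"];print(p)
d=viewer.get_image("scene");np.savez("s7.npz",**d);bshow(d,p,"pics/b5.png")
E
```

```text
time: 9.72
position: [0.5755, 0.2906, 0.2097]
tool_rot: [0.439, 1.526, -0.439]
ft_force: [-0.9, 0.3, -0.6]
grip_width: 0.584
[0.57552139 0.29063802 0.20974946]
371 [-0.039 -0.059 -0.094] [0.047 0.148 0.082]
```

View pics/b5.png

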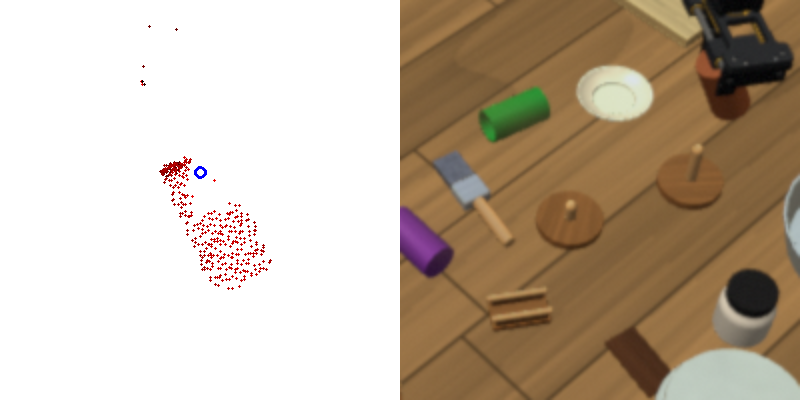

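Improved to about 23 deg from vertical. Repeating with a little more snap.

```bash
python3 -m creep '[{"fingers":0,"x":0,"y":-0.1,"z":0,"twist":0},{"fingers":0,"x":0,"y":-0.3,"z":0,"twist":0},{"fingers":0,"x":0,"y":-0.65,"z":0,"twist":0},{"fingers":0,"x":0,"y":-1.15,"z":0,"twist":0},{"fingers":0,"x":0,"y":-1.8,"z":0,"twist":0},{"fingers":0,"x":0,"y":-2.55,"z":0,"twist":0},{"fingers":0,"x":0,"y":-1.7,"z":0,"twist":0},{"fingers":0,"x":0,"y":-1.05,"z":0,"twist":0},{"fingers":0,"x":0,"y":-0.6,"z":0,"twist":0},{"fingers":0,"x":0,"y":-0.3,"z":0,"twist":0},{"fingers":0,"x":0,"y":-0.1,"z":0,"twist":0},{"fingers":0,"x":0,"y":0,"z":0,"twist":0},{"fingers":0,"x":0,"y":0,"z":0,"twist":0}]' 3
python3 - <<'E'
from h import *
from bench import viewer,telemetry
p=telemetry.get_state()["position"];print(p)
d=viewer.get_image("scene");np.savez("s8.npz",**d);bshow(d,p,"pics/b6.png")
E
```

```text
time: 10.85
position: [0.5753, 0.2907, 0.2097]
tool_rot: [0.439, 1.526, -0.439]
ft_force: [-1.3, -0.9, -0.6]
grip_width: 0.582
[0.57532036 0.29066332 0.20974621]
408 [-0.038 -0.06  -0.094] [0.03  0.114 0.088]
```

View pics/b6.png

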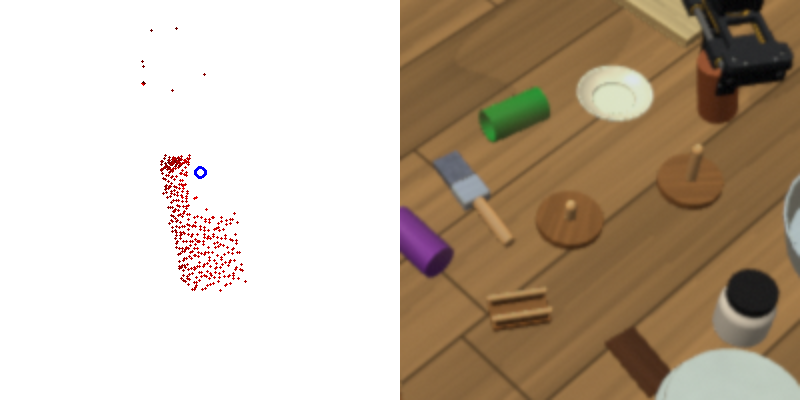

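It now hangs about 7 deg off vertical, with the rim 59 mm below the TCP and the rim centre about +8 mm along. Step 1's pose holds (centre at about 0.195 m). Before lowering I'll check the clearance for the gripper body around the peg.

```bash
python3 - <<'E'
from h import *
for n in ("top0.npz","scene0.npz"):
    P=cloud(load(n)).reshape(-1,3);r=np.hypot(P[:,0]-.5765,P[:,1]-.2905)
    for a,b in ((.05,.1),(.1,.15)): 
        Q=P[(r>a)&(r<b)]; i=np.nanargmax(Q[:,2]); print(n,a,b,Q[i].round(3))
plan([.5765-.531*.006,.2905-.847*.006,.076],[.847,-.531])
E
```

```text
top0.npz 0.05 0.1 [0.539 0.221 0.005]
top0.npz 0.1 0.15 [0.723 0.292 0.058]
scene0.npz 0.05 0.1 [0.537 0.349 0.009]
scene0.npz 0.1 0.15 [0.691 0.362 0.061]
t 10.9 p [0.5752 0.29   0.2098] axes cols
 [[-0.     0.532  0.847]
 [-0.001  0.847 -0.532]
 [-1.    -0.001  0.   ]] 
shift units [ 3.34 -0.12  0.02] radius 0.64
twist deg options [np.float64(-0.1), np.float64(-180.1), np.float64(179.9)] units [np.float64(-0.01), np.float64(-36.01), np.float64(35.99)]
q [-0.858  0.329  0.445  1.5   -0.143  1.345 -0.963] F [ 0.61 -0.22 -0.88] grip 0.581
```

Nothing nearby is taller than 61 mm, so it's clear. Lowering to just above the foot.

```bash
python3 -m creep '[{"fingers":0,"x":0.05,"y":-0.1,"z":0.02,"twist":0},{"fingers":0,"x":0.2,"y":-0.12,"z":0.02,"twist":0},{"fingers":0,"x":0.4,"y":-0.12,"z":0.02,"twist":0},{"fingers":0,"x":0.6,"y":-0.12,"z":0.02,"twist":0},{"fingers":0,"x":0.8,"y":-0.12,"z":0.02,"twist":0},{"fingers":0,"x":1.0,"y":-0.12,"z":0.02,"twist":0},{"fingers":0,"x":1.2,"y":-0.12,"z":0.02,"twist":0},{"fingers":0,"x":1.4,"y":-0.12,"z":0.02,"twist":0},{"fingers":0,"x":1.6,"y":-0.12,"z":0.02,"twist":0},{"fingers":0,"x":1.8,"y":-0.12,"z":0.02,"twist":0},{"fingers":0,"x":2.0,"y":-0.12,"z":0.02,"twist":0},{"fingers":0,"x":2.2,"y":-0.12,"z":0.02,"twist":0},{"fingers":0,"x":2.4,"y":-0.12,"z":0.02,"twist":0},{"fingers":0,"x":2.6,"y":-0.12,"z":0.02,"twist":0},{"fingers":0,"x":2.8,"y":-0.12,"z":0.02,"twist":0},{"fingers":0,"x":2.95,"y":-0.12,"z":0.02,"twist":0},{"fingers":0,"x":3.1,"y":-0.12,"z":0.02,"twist":0},{"fingers":0,"x":3.2,"y":-0.12,"z":0.02,"twist":0},{"fingers":0,"x":3.25,"y":-0.12,"z":0.02,"twist":0},{"fingers":0,"x":3.25,"y":-0.12,"z":0.02,"twist":0}]' 3
python3 - <<'E'
from h import *
from bench import viewer,telemetry
p=telemetry.get_state()["position"];print(p)
d=viewer.get_image("scene");np.savez("s9.npz",**d);bshow(d,p,"pics/b7.png")
cv2.imwrite("pics/b7s.png",cv2.resize(d["pixels"][110:230,330:490],(800,600))[:,:,::-1])
plan([.5765-.531*.006,.2905-.847*.006,.073],[.847,-.531])
E
```

```text
time: 12.57
position: [0.5738, 0.2868, 0.0799]
tool_rot: [0.439, 1.525, -0.438]
ft_force: [-0.6, -0.6, -0.2]
grip_width: 0.584
[0.5737676  0.28675365 0.07991982]
257 [-0.039 -0.049 -0.03 ] [0.031 0.121 0.088]
t 12.6167 p [0.5737 0.2866 0.08  ] axes cols
 [[ 0.001  0.531  0.847]
 [ 0.     0.847 -0.531]
 [-1.     0.001  0.   ]] 
shift units [ 0.18 -0.03  0.01] radius 0.64
twist deg options [np.float64(-0.0), np.float64(-180.0), np.float64(180.0)] units [np.float64(-0.0), np.float64(-36.0), np.float64(36.0)]
q [-0.839  0.423  0.422  1.651 -0.189  1.107 -0.925] F [-0.1   0.55 -0.55] grip 0.583
```

View pics/b7.png

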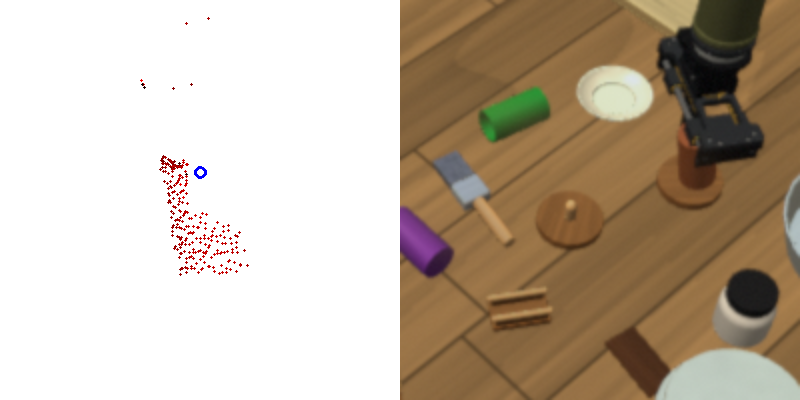

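View pics/b7s.png

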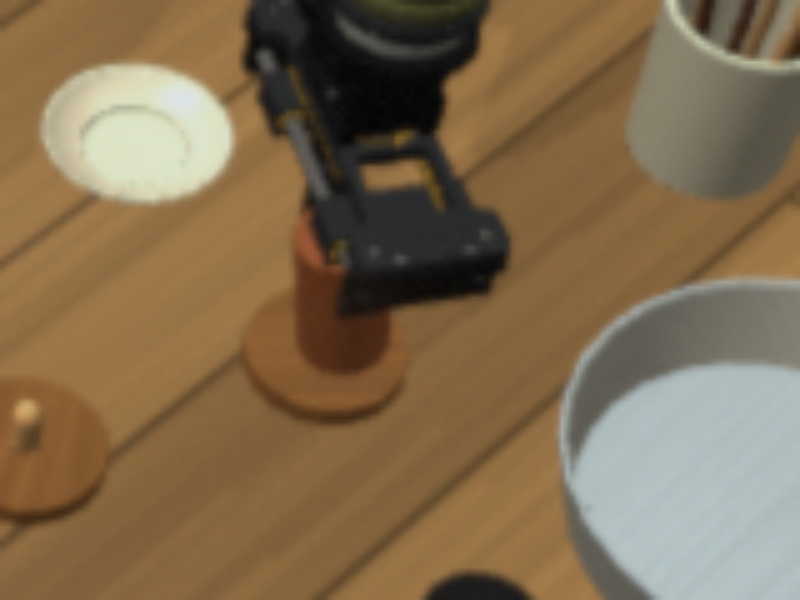

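The beaker is over the peg (rim at (345,370) in the crop) and about 6 mm above the foot, with no contact force. Lowering the last bit and holding.

```bash
python3 -m creep '[{"fingers":0,"x":0.05,"y":0,"z":0,"twist":0},{"fingers":0,"x":0.1,"y":0,"z":0,"twist":0},{"fingers":0,"x":0.14,"y":0,"z":0,"twist":0},{"fingers":0,"x":0.18,"y":0,"z":0,"twist":0},{"fingers":0,"x":0.2,"y":0,"z":0,"twist":0},{"fingers":0,"x":0.2,"y":0,"z":0,"twist":0},{"fingers":0,"x":0.2,"y":0,"z":0,"twist":0}]' 3
python3 - <<'E'
from h import *
from bench import viewer,telemetry
p=telemetry.get_state()["position"];print(p)
d=viewer.get_image("scene");bshow(d,p,"pics/b8.png")
E
```

```text
time: 13.2
position: [0.5737, 0.2866, 0.0719]
tool_rot: [0.439, 1.525, -0.439]
ft_force: [0.8, 0.1, 4.0]
grip_width: 0.585
[0.5736855 0.286551  0.0719104]
214 [-0.038 -0.042 -0.027] [0.029 0.085 0.042]
```

View pics/b8.png

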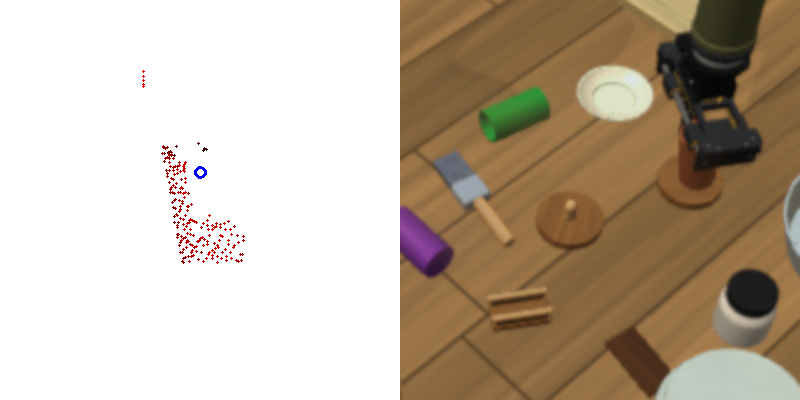

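A 4 N upward force means the rim is on the foot, and the opening is still at the beaker's width. Releasing in place, then rising straight up.

```bash
python3 -m creep '[{"fingers":0.65,"x":0,"y":0,"z":0,"twist":0},{"fingers":0.72,"x":0,"y":0,"z":0,"twist":0},{"fingers":0.8,"x":0,"y":0,"z":0,"twist":0},{"fingers":0.9,"x":0,"y":0,"z":0,"twist":0},{"fingers":1,"x":0,"y":0,"z":0,"twist":0},{"fingers":1,"x":0,"y":0,"z":0,"twist":0},{"fingers":1,"x":0,"y":0,"z":0,"twist":0},{"fingers":1,"x":-0.2,"y":0,"z":0,"twist":0},{"fingers":1,"x":-0.5,"y":0,"z":0,"twist":0},{"fingers":1,"x":-0.9,"y":0,"z":0,"twist":0},{"fingers":1,"x":-1.4,"y":0,"z":0,"twist":0},{"fingers":1,"x":-1.9,"y":0,"z":0,"twist":0},{"fingers":1,"x":-2.4,"y":0,"z":0,"twist":0},{"fingers":1,"x":-2.9,"y":0,"z":0,"twist":0},{"fingers":1,"x":-3.2,"y":0,"z":0,"twist":0},{"fingers":1,"x":-3.4,"y":0,"z":0,"twist":0},{"fingers":1,"x":-3.4,"y":0,"z":0,"twist":0}]'
python3 - <<'E'
from h import *
from bench import viewer
d=viewer.get_image("scene");np.savez("s10.npz",**d)
cv2.imwrite("pics/b9.png",cv2.resize(d["pixels"][110:230,330:490],(800,600))[:,:,::-1])
P=cloud(d);hsv=cv2.cvtColor(d["pixels"],cv2.COLOR_RGB2HSV)
m=(np.hypot(P[...,0]-.5765,P[...,1]-.2905)<.05)&(hsv[...,0]<12)&(hsv[...,1]>150)
Q=P[m&(P[...,2]>.1)&(P[...,2]<.12)];print(len(Q),"bottom face z",Q[:,2].mean(),"circle",cv2.minEnclosingCircle(Q[:,:2].astype(np.float32)))
A=np.c_[Q[:,:2],np.ones(len(Q))];s=np.linalg.lstsq(A,Q[:,2],rcond=None)[0];print("slope deg",np.degrees(np.arctan(np.hypot(*s[:2]))))
c=(P[...,2]>.034)&(np.hypot(P[...,0]-.552,P[...,1]+.251)<.06)&(hsv[...,0]<12)&(hsv[...,1]>150);print("cup",P[c].mean(0))
P0=cloud(load("scene0.npz"));print("cup0",P0[c].mean(0))
E
```

```text
time: 14.67
position: [0.5745, 0.2869, 0.2103]
tool_rot: [0.441, 1.523, -0.436]
ft_force: [-0.1, 0.5, 0.2]
grip_width: 0.998
213 bottom face z 0.10465901739847472 circle ((0.5827159285545349, 0.2963256537914276), 0.02560456097126007)
slope deg 1.024459843260727
cup [ 0.55629179 -0.25311598  0.06737128]
cup0 [nan nan nan]
```

View pics/b9.png

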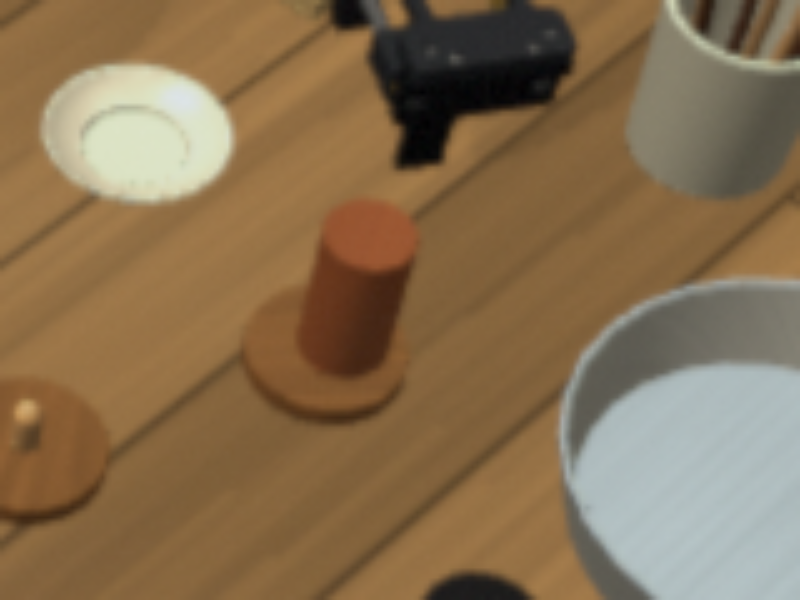

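The beaker stands upside down over the taller peg (top face (370,235), base (345,360)). Its bottom face is at 105 mm (104 expected) with a 1 deg slope, and the axis is about 8 mm from the peg. The gripper is well clear. Handing in.

```bash
python3 - <<'E'
from h import *
P=cloud(load("scene0.npz"));Q=cloud(load("s10.npz"));w=np.s_[270:305,215:255]
print("cup depth diff mm",np.nanmedian(np.linalg.norm(P[w]-Q[w],axis=-1))*1e3)
from bench import workorder
print(workorder.close_job())
E
```

```text
cup depth diff mm 2.416435947058717
the job is handed in; nothing more can be done
None
```

The beaker stands upside down over the taller peg, and I handed the job in at about 14.8 s of the 38 s allowed. No verdict is reported.

**What I did:** The moves can't tilt the tool, so I gripped the beaker at 3 N near its closed bottom and lifted it. I swung it mouth down with short vertical jerks and then sharp sideways reversals. At about 7° off vertical I lowered it over the peg, still held, until the foot pushed back with 4 N. Then I released it and rose clear.

**Last checks:**
- **Height:** the beaker's bottom face is at 105 mm, where 104 mm is expected.
- **Tilt:** the bottom face slopes about 1°.
- **Position:** the beaker's axis is about 8 mm from the peg's, against the 18 mm allowed.
- **Gripper:** it is open and about 100 mm above the beaker.
- **Short cup:** it was never approached. One before/after comparison of its position gave no number because of missing depth readings. A second differed by a median of 2.4 mm, which I take to be depth noise.

One lift command was refused because rows lacked some values. Nothing moved, and I resent it in full.

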